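Press a glass mosaic: tray home, then two turns of the crank

ROBOT

A 7-joint arm with a two-finger parallel gripper is mounted at the origin on the work surface. World frame = base frame: x ahead of the robot, y to its left, z up, the work surface at z = 0. Lengths are in m, angles in rad, forces in N, time in s.
With the tool pointing down it reaches from about 0.425 to 0.875 m from the base axis. Payload 4.7 kg.
Tool frame: the origin (TCP) lies at the very end of the fingers, on their centre line; the grasp point (between the pads) lies 19 mm behind it; z points along the fingers, y is the direction in which the jaws open and shut (so a half turn about z gives the same grasp; the last joint's range is limited). The gripper opens to 87 mm and grips with 3 to 60 N. Pads are 19 mm wide; open, the fingers measure 117 mm over their backs; the gripper's body (75 mm by 190 mm) begins 51 mm behind the grasp point.
Start: joints at [1.252, 0.321, -0.07, 1.45, 0.023, 1.371, -0.057], TCP at [0.212, -0.614, 0.223] pointing down, gripper open.
Joint ranges: [-2.86, 2.86], [-0.3, 2.09], [-1.38, 1.24], [0.06, 2.45], [-1.56, 4.7], [0.09, 2.05], [-2.69, 2.69]. Speed limits (rad/s): [2.57, 2.57, 3.14, 3.14, 3.14, 3.14, 3.14].

INTERFACE

Orientations are given as a rotation vector (axis times angle).
In Python, from bench import * gives the robot as it stands.
- The arm moves only by the shell command python3 -m jog 'ROWS' [OPENING] [FORCE]. ROWS is JSON, a list of rows, each a list of 4 numbers: the shift along the world's x, y, z in mm, then the turn about the world's z in rad. In form: [[x, y, z, twist], ...]. A call has exactly 8 rows; each row is the pose to reach, as a shift and turn from the pose commanded when the call began; what a row does not reach only later rows make up. A row lasts 1/8 s, in which the tool goes at most 62.5 mm and 10.7 degrees, less where a joint would pass 70% of its speed; a pose out of reach is approached as far as the arm can. A call with a gripper value outside its range is refused whole. OPENING is the opening, from -1 (shut) to 1 (fully open), set as the call begins (- or left out, the last holds). The fingers move at their own pace and stop on an object; FORCE is the grip in N (left out, the last holds). Time passes only in rows, so rows that repeat a pose let the fingers close, or fill a call up. It gives the time, the measured TCP pose, the force and the opening at its end, in the units of the state.
- get_state(): the state, without advancing time (a new reading comes with each control period).
- get_image(name): name is "scene" or "top" or "wrist"; returns a dict with "image" (480x640x3 uint8, red, green, blue), "fx", "fy", "cx", "cy" (pixels), "position" and "rotation" of the camera in the world; the wrist camera has in their place "tool_from_camera" (4x4, takes a point from camera to tool coordinates, whose origin is the TCP and whose axes are the flange's). Camera axes: x right, y down, z forward; pixel columns grow to the right and rows downward; lengths in m; the calibration is good to about 2 mm. A picture is of the moment at which its call begins: read the wrist's pose just before it. There is no depth.
- close_job(): hands the job in, once; it reports no verdict.
The state is a dict: "time": time; "joint_positions": joint angles; "qd": joint speeds; "joint_torque": joint torques, N m; "position": TCP position; "tool_rot": TCP orientation; "ft_force": force on the tool from outside, world axes, zero at the start; "torque": the same for the moment, N m; "grip_width": opening from 0.0 (shut) to 1.0 (fully open).
Only numpy, scipy, OpenCV 4.12 (cv2) and the standard library are available. Lean on these libraries where they do the work, as an engineer would, in place of code of your own. Each camera call takes 0.05 s, during which the arm holds its last target. There are 200 camera calls.

TASK

Slide the tray with the glass mosaic gently all the way into the screw press until it rests on its end stop. Then turn the crank on top clockwise (seen from above): it swings loosely until you feel it catch the screw, and from that catch give it exactly two full turns, no more or the glass cracks, then let go. Leave everything else on the table where it is.

Things in the scene. Friction and masses are not known exactly. Their poses are not given: they have to be found in the camera images.
- press: Grey screw press fixed to the table: a box-shaped housing 150 x 150 mm, 110 mm high. Origin: centre of its underside, on the table; z up. The tray goes in through its +y side and slides in along the press's own -y; the crank is on the top. The press stands anywhere in a range of some 15 cm and is turned up to 0.3 rad.
- crank_axis (a point): Point on the vertical axis about which the crank turns, 110 mm above the table (top of the housing). Clockwise, seen from above, the crank first swings almost freely (under 1 N at the knob) through 0.25 to 0.75 turn of slack, the catch being at a direction that cannot be seen and differs each time; then it catches the screw and turns it under a steady 12 N or so at the knob (0.7 N m).
- crank_knob (a point): Centre of the top end of the crank's upright knob, 188 mm above the table. The knob is a black cylinder, 26 mm diameter, 50 mm tall (138 to 188 mm above the table), its axis 60 mm from the crank axis. It spins freely on its pin, so a gripper of constant orientation can hold it and lead it round the circle.
- crank: The crank: a flat steel arm, 18 mm wide, its top 136 mm above the table (hub cap 140 mm); only the knob stands higher. Origin: on the crank axis at table level; its own +x points along the arm to the knob, z up. The two turns count from the catch. Turning back only swings the crank back in its slack (1.1 turns in all); the screw stays where it is left.
- ram (a joint): Travel of the press ram, hidden in the housing, m, from 0 at the start; geared down, it moves 0.25 mm down (value grows) per full turn of the screw and stands still while the crank swings loosely. So fine a movement is lost in the noise of the reading: it cannot be counted by.
- tray (a joint): How far the tray is pushed in, m. It starts at 0 to 0.02 and is fully home at 0.060, where it meets a rubber-like end stop that yields about 1 mm per 8 N (the whole tray then moves, not this reading). It slides with about 2.5 N of friction and stays where it is left.
- tray_front (a point): Middle of the upper edge of the outer face of the tray's front plate, 80 mm above the table. The plate is aluminium, upright, 100 mm wide (along the press's x), 10 mm thick, from 12 to 80 mm above the table; its outer face looks along the press's +y and lies 135 mm from the crank axis when the tray is home. It can be pushed on this face or gripped from above. Behind it the tray's floor (13 to 19 mm above the table) carries the glass mosaic.
- scrap_bin: Bystander, leave it: white open plastic bin 170 x 260 x 80 mm with glass scraps. Origin: centre of its underside.
- pliers: Bystander, leave it: pliers with two handles, about 180 mm long, lying flat. Origin: centre of its underside.
- glue: Bystander, leave it: upright white bottle, 44 mm diameter, 110 mm tall. Origin: centre of its underside.
- jar: Bystander, leave it: lidded glass jar, 60 mm diameter, 75 mm tall. Origin: centre of its underside.
- brush: Bystander, leave it: brush lying flat. Origin: centre of its underside.
- panel: Bystander, leave it: spare square glass panel 100 x 100 x 6 mm with bits of glass on it, lying flat. Origin: centre of its underside.
- offcuts: Bystander, leave it: small white open tray 110 x 150 x 50 mm with offcuts. Origin: centre of its underside.

How it is judged:
By the outcome, as a careful person would: the job done as asked, in the order asked, and still so for the second after the job is handed in, with the robot touching nothing.
It also fails if it takes over 72 s, if anything falls off the work surface, if the arm or the gripper's body presses on something with over 40 N, if the wrist force passes 120 N, or if a joint passes its speed limit or range.

## Working session

There is one attempt and no reset: what is moved stays moved. The work goes in short steps, Python scripts to look and compute and a shell command to move; the robot and the scene stay as the last step left them, time stands still between calls to the robot, and variables do not carry over. Pictures are saved under pics/ and viewed, about 8 in all and at most 12, crops included, and the job is handed in when it is done.

```bash
mkdir -p pics; ls
python3 - <<'E'
from bench import *
import cv2,json,numpy as np
s=get_state();print({k:(np.round(v,3).tolist()) for k,v in s.items()})
for n in("scene","top"):
    d=get_image(n);cv2.imwrite(f"pics/{n}0.png",d["image"][:,:,::-1])
    print(n,d["fx"],d["fy"],d["cx"],d["cy"],np.round(d["position"],4).tolist(),np.round(d["rotation"],4).tolist())
E
```

```text
pics
{'time': 0.0, 'joint_positions': [1.252, 0.322, -0.07, 1.452, 0.023, 1.371, -0.057], 'qd': [-0.001, 0.001, 0.002, 0.0, -0.0, -0.001, -0.001], 'joint_torque': [0.002, -49.129, -0.403, -31.253, -0.064, 0.044, 0.0], 'position': [0.212, -0.614, 0.221], 'tool_rot': [-3.096, -0.52, 0.001], 'ft_force': [-0.239, 0.429, 0.483], 'torque': [-0.026, 0.019, -0.027], 'grip_width': 0.999}
scene 622.668683037227 622.668683037227 317.3640284446116 237.84829428647424 [1.3011, -0.464, 1.1975] [-2.1816, -1.2225, 0.4198]
top 464.1034963468118 464.1034963468118 321.01107896818024 240.60604768922875 [0.462, 0.0081, 1.2203] [-2.1964, 2.1328, -0.1256]
```

View pics/top0.png

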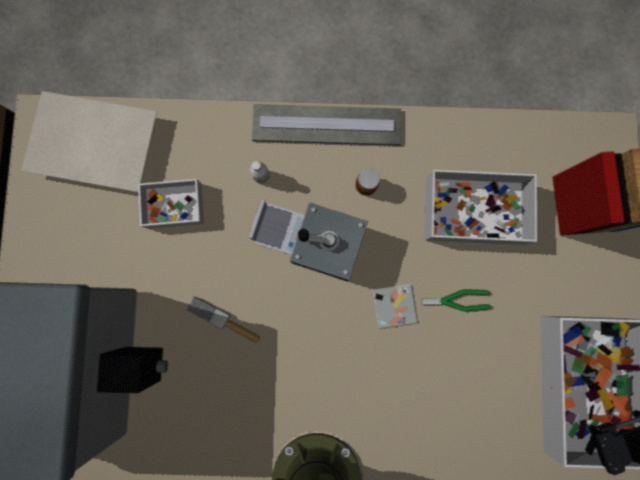

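View pics/scene0.png

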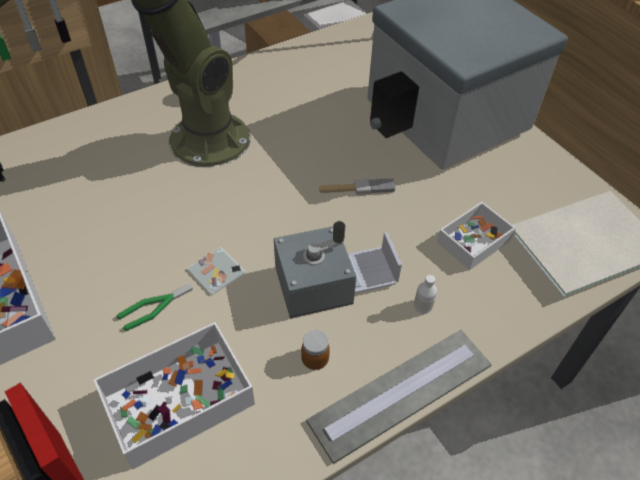

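The top view shows the press around (330,241), the hub at (331,239), the black knob at (304,235) and the tray front plate from (264,202) to (250,238). The scene view confirms it: the glue and jar are beyond the press, and the tray opens toward robot-left (+y).

```bash
cat > h.py <<'E'
import numpy as np,cv2
from scipy.spatial.transform import Rotation as R
from bench import *
def Rm(r):
    r=np.array(r); return r if r.shape==(3,3) else R.from_rotvec(r).as_matrix()
def ray(d,uv,z,pos=None,rot=None):
    p=np.array(d["position"] if pos is None else pos); M=Rm(d["rotation"] if rot is None else rot)
    v=M@np.array([(uv[0]-d["cx"])/d["fx"],(uv[1]-d["cy"])/d["fy"],1]); return p+v*(z-p[2])/v[2]
def proj(d,P,pos=None,rot=None):
    p=np.array(d["position"] if pos is None else pos); M=Rm(d["rotation"] if rot is None else rot)
    c=M.T@(np.array(P)-p); return np.array([d["fx"]*c[0]/c[2]+d["cx"],d["fy"]*c[1]/c[2]+d["cy"]])
def wrist():
    s=get_state(); d=get_image("wrist"); T=np.eye(4);T[:3,:3]=Rm(s["tool_rot"]);T[:3,3]=s["position"]
    C=T@np.array(d["tool_from_camera"]); d["position"]=C[:3,3]; d["rotation"]=C[:3,:3]; return d
E
python3 - <<'E'
from h import *
d=get_image("top")
cs=[(309,204),(367,220),(350,279),(290,262)]
P=np.array([ray(d,c,.11) for c in cs]);print(P.round(3)[:,:2].tolist(),"centre",P.mean(0).round(4),[np.linalg.norm(P[i]-P[i-1]).round(3) for i in range(4)])
hub=ray(d,(330.5,239.5),.14);kn=ray(d,(304,235),.188);print("hub",hub,"knob",kn,np.hypot(*(kn-hub)[:2]))
a,b=ray(d,(264,202),.08),ray(d,(250,238),.08);print("plate",a,b,np.linalg.norm(a-b))
im=d["image"][170:300,230:390,::-1];A=cv2.resize(im,None,fx=5,fy=4.6,interpolation=2)
A=cv2.resize(im,None,fx=4.6,fy=4.6,interpolation=cv2.INTER_CUBIC);cv2.imwrite("pics/c1.png",A)
E
```

```text
[[0.676, 0.038], [0.641, -0.103], [0.498, -0.065], [0.534, 0.079]] centre [ 0.5873 -0.0129  0.11  ] [np.float64(0.148), np.float64(0.146), np.float64(0.149), np.float64(0.149)]
hub [ 0.5876598  -0.01568899  0.14      ] knob [0.59046446 0.04500784 0.188     ] 0.060761599004271895
plate [0.68385884 0.15135237 0.08      ] [0.59247056 0.18205107 0.08      ] 0.09640657764388062
```

View pics/c1.png

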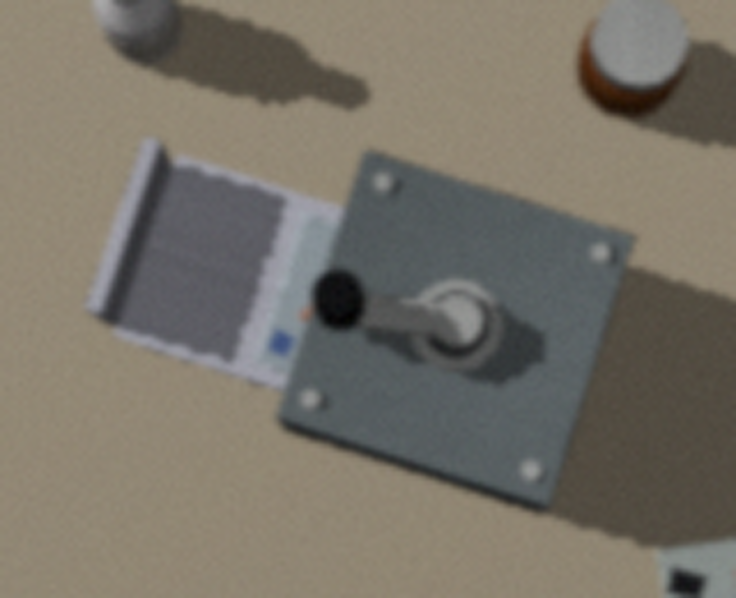

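Crop: hub at about (330.4,240), knob top (303.5,234.8), and the plate's outer upper edge runs from (262,200.4) to (249.6,237). The measured lengths (148, 61 and 96 mm) agree with the given sizes. Press yaw is about -0.26 and the axis is about (0.587,-0.015). I'll go above the far side of the tray with the fingers shut.

```bash
python3 -m jog '[[27,51,10,0.12],[54,102,25,0.24],[81,153,40,0.36],[108,204,55,0.48],[135,255,60,0.6],[162,306,60,0.72],[189,357,60,0.84],[216,408,60,0.96]]' -1 20
python3 -m jog '[[27,51,0,0.02],[54,102,0,0.02],[81,153,0,0.02],[108,204,0,0.02],[135,255,0,0.02],[162,306,0,0.02],[189,357,0,0.02],[218,418,0,0.02]]'
python3 - <<'E'
from h import *
d=wrist();cv2.imwrite("pics/w1.png",d["image"][:,:,::-1])
s=get_state();print(s["time"],s["position"],Rm(s["tool_rot"]).round(3).tolist(),s["joint_positions"],d["position"])
t=get_image("top")
P=np.array([ray(t,c,.11) for c in [(309.8,203),(368,221.1),(349.1,280.2),(290.9,261.7)]]);print(P.round(4)[:,:2].tolist(),P.mean(0))
print(ray(t,(330.4,240),.14),ray(t,(303.5,234.8),.188),ray(t,(262,200.4),.08),ray(t,(249.6,237),.08))
for n,X in dict(axis=(.587,-.0145,.14),knob=(.590,.045,.188),pl=(.640,.168,.08)).items(): print(n,proj(d,X))
E
```

```text
time: 1.15
position: [0.4288, -0.2046, 0.2825]
tool_rot: [2.504, 1.897, -0.0]
ft_force: [0.5, -1.0, -0.4]
grip_width: 0.169
time: 2.15
position: [0.6454, 0.2074, 0.2821]
tool_rot: [2.49, 1.914, -0.001]
ft_force: [0.4, 0.5, 1.3]
grip_width: 0.007
2.2 [0.6445642  0.21907475 0.27934473] [[0.246, 0.969, -0.003], [0.969, -0.246, 0.008], [0.008, -0.005, -1.0]] [ 0.18217941  0.48026238 -0.80880105  1.25206507  0.33230787  1.54350165
 -0.82396193] [0.66283682 0.27319143 0.44293848]
[[0.6789, 0.0363], [0.6387, -0.1059], [0.4948, -0.0633], [0.5348, 0.077]] [ 0.58679233 -0.01396708  0.11      ]
[ 0.58647393 -0.01548636  0.14      ] [0.59088266 0.04614276 0.188     ] [0.6877622  0.15651232 0.08      ] [0.59492925 0.18315435 0.08      ]
axis [317.23836531 467.59149412]
knob [301.40120236 455.79296   ]
pl [321.80087709 253.29494394]
```

View pics/w1.png

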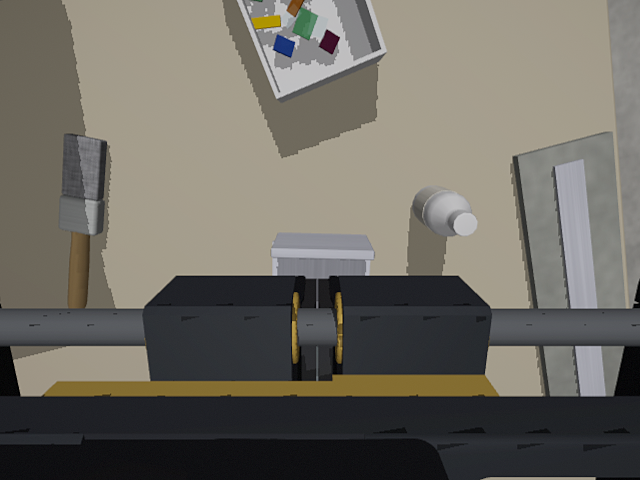

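The wrist view looks outward. The front plate's upper edge is at about (272..374, 249), level and centred at 323, against a prediction of (322,253), so position and yaw are confirmed. The glue at (460,220) is close to the gripper body's swing, so I'll keep the TCP at z = 0.055 with the body above the bottle. Next: descend, then push slowly.

```bash
python3 -m jog '[[0,0,-35,0],[0,0,-70,0],[0,0,-105,0],[0,0,-140,0],[0,0,-175,0],[0,0,-205,0],[0,0,-223,0],[0,0,-226,0]]'
python3 -m jog '[[-3,-10,0,0],[-5,-19,0,0],[-8,-29,0,0],[-9,-35,0,0],[-10,-40,0,0],[-11,-44,0,0],[-12,-48,0,0],[-13,-52,0,0]]'
python3 -m jog '[[-1,-4,0,0],[-2,-8,0,0],[-3,-12,0,0],[-4,-16,0,0],[-5,-19,0,0],[-6,-22,0,0],[-6.5,-25,0,0],[-7,-27,0,0]]'
```

```text
time: 3.25
position: [0.6435, 0.2064, 0.0554]
tool_rot: [-2.488, -1.917, 0.003]
ft_force: [0.5, -0.1, 0.3]
grip_width: 0.007
time: 4.25
position: [0.631, 0.1551, 0.0566]
tool_rot: [-2.488, -1.917, 0.0]
ft_force: [-0.5, 2.8, 1.4]
grip_width: 0.006
time: 5.25
position: [0.624, 0.1283, 0.0565]
tool_rot: [-2.488, -1.917, -0.0]
ft_force: [-0.1, 5.4, 0.2]
grip_width: 0.005
```

```bash
python3 -m jog '[[0,-0.5,0,0],[-0.2,-1,0,0],[-0.4,-1.5,0,0],[-0.5,-2,0,0],[-0.5,-2,0,0],[-0.5,-2,0,0],[-0.5,-2,0,0],[-0.5,-2,0,0]]'
python3 -c "
from bench import *
import numpy as np
s=get_state();print(s['position'],s['ft_force'])"
```

```text
time: 6.25
position: [0.6238, 0.128, 0.0568]
tool_rot: [-2.487, -1.918, -0.004]
ft_force: [-0.5, 6.3, -0.0]
grip_width: 0.009
[0.62384798 0.12801529 0.05679157] [-0.50238414  6.34624838 -0.04871222]
```

```bash
python3 -m jog '[[-0.2,-1,0,0],[-0.5,-2,0,0],[-0.7,-3,0,0],[-0.7,-3,0,0],[-0.7,-3,0,0],[-0.7,-3,0,0],[-0.7,-3,0,0],[-0.7,-3,0,0]]'
```

```text
time: 7.25
position: [0.6236, 0.1275, 0.0572]
tool_rot: [-2.484, -1.919, -0.009]
ft_force: [0.9, 10.5, -0.2]
grip_width: 0.009
```

Force rises about 8 N per mm with the TCP at standstill, and the TCP is at 147 mm against 144.5 mm expected: the tray is on its stop. I'll retreat, rise, open the fingers and cross-check the knob and plate in both cameras.

```bash
python3 -m jog '[[3,10,0,0],[10,40,0,0],[12,45,40,0],[12,45,90,0],[12,45,140,0],[12,45,185,0],[12,45,200,0],[12,45,200,0]]' 1
python3 - <<'E'
from h import *
s=get_state();print(s["time"],s["position"],s["joint_positions"],s["ft_force"])
t=get_image("top");c=get_image("scene")
cv2.imwrite("pics/t2.png",np.hstack([cv2.resize(i,(400,400),interpolation=cv2.INTER_CUBIC) for i in (t["image"][180:300,250:370,::-1],c["image"][200:320,270:390,::-1])]))
E
```

```text
time: 8.25
position: [0.6356, 0.167, 0.2569]
tool_rot: [2.488, 1.914, 0.0]
ft_force: [1.2, -0.1, 0.1]
grip_width: 0.836
8.25 [0.63558131 0.16702826 0.25689491] [ 0.28704818  0.43089045 -0.8112499   1.35792501  0.31094095  1.48106461
 -0.7641536 ] [ 1.18129609 -0.14258086  0.07127281]
```

View pics/t2.png

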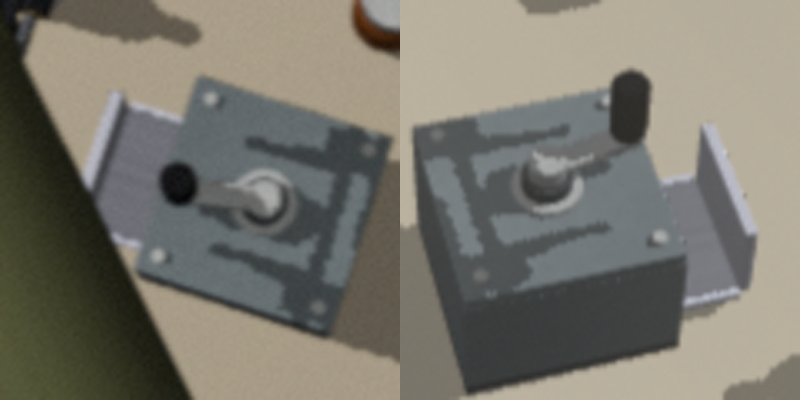

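The plate's outer upper corner is now at crop (113,92), full-image (283.9,207.6). The knob top is at (303.4,234.6) in the top view and (339.3,224.6) in the scene view, and the hub cap is at about (329.8,239) and (313.8,248).

Run:
```python
from h import *
t=get_image("top");c=get_image("scene")
n=np.array([.25,.968])
a=ray(t,(283.9,207.6),.08);print("plate",a,(a[:2]-[.587,-.0145])@n)
print("knob",ray(t,(303.4,234.6),.188),ray(c,(339.3,224.6),.188))
print("hub",ray(t,(329.8,239.5),.14),ray(c,(313.8,248),.14))
# scene: three/four housing top corners
P=np.array([ray(c,(270+u/3.333,200+v/3.333),.11) for u,v in [(15,128),(227,88),(286,258),(65,300)]]);print(P[:,:2].round(4).tolist(),P.mean(0))
print(proj(c,(.587,-.0145,.11)))
```

```text
plate [0.67118304 0.10121059 0.08      ] 0.13305361456754045
knob [0.59132752 0.04638181 0.188     ] [0.59577778 0.04596455 0.188     ]
hub [ 0.58761117 -0.01404919  0.14      ] [ 0.58981542 -0.01379389  0.14      ]
[[0.5002, -0.0625], [0.5444, 0.08], [0.6852, 0.0341], [0.6398, -0.1045]] [ 0.5924343  -0.01321625  0.11      ]
[312.71689477 255.73075186]
```

Both cameras agree to 4 mm; the plate is at 133 mm (home is 135). I'll use axis (0.589,-0.014) and knob (0.593,0.046), which puts the crank at about 86°. Go over the knob, descend and grip.

```bash
python3 -m jog '[[-10,-30,0,0],[-20,-60,0,0],[-30,-90,0,0],[-40,-117,0,0],[-42,-121,-35,0],[-42,-121,-70,0],[-42,-121,-100,0],[-42,-121,-104,0]]' 1 
python3 -m jog '[[0,0,0,0],[0,0,0,0],[0,0,0,0],[0,0,0,0],[0,0,0,0],[0,0,0,0],[0,0,0,0],[0,0,0,0]]' -1 45
python3 - <<'E'
from bench import *
s=get_state();print(s["position"],s["joint_positions"],s["ft_force"])
E
```

```text
time: 9.45
position: [0.5906, 0.0464, 0.1493]
tool_rot: [-2.486, -1.915, 0.008]
ft_force: [-0.4, -0.7, -0.1]
grip_width: 0.998
time: 10.45
position: [0.5929, 0.0471, 0.1526]
tool_rot: [2.489, 1.917, -0.0]
ft_force: [-0.5, -0.5, -0.6]
grip_width: 0.284
[0.59294027 0.04710995 0.1525758 ] [ 0.52708832  0.34499903 -0.78816203  1.66220749  0.25625328  1.24150006
 -0.57320083] [-0.49061499 -0.47316924 -0.61078237]
```

Knob held (opening about 25 mm). Compute the circle waypoints.

```bash
cat > circ.py <<'E'
import numpy as np,sys
def rows(a0,step,k,r=60,hold=0):
    a=np.radians(a0-step*np.minimum(np.arange(1,9),k)); b=np.radians(a0)
    return [[int(round(x)),int(round(y)),0,0] for x,y in zip(r*(np.cos(a)-np.cos(b)),r*(np.sin(a)-np.sin(b)))]
E
python3 - <<'E'
from circ import *
print(rows(86,10,8))
for i in range(8):
  a0=6-10*i;f=lambda s:60*np.array([np.cos(np.radians(a0-s))-np.cos(np.radians(a0)),np.sin(np.radians(a0-s))-np.sin(np.radians(a0))])
  print(a0,f(5).round(1),f(10).round(1))
E
```

```text
[[10, -2, 0, 0], [20, -5, 0, 0], [29, -10, 0, 0], [37, -17, 0, 0], [44, -25, 0, 0], [50, -34, 0, 0], [53, -43, 0, 0], [55, -54, 0, 0]]
6 [ 0.3 -5.2] [  0.2 -10.5]
-4 [-0.6 -5.2] [ -1.6 -10.3]
-14 [-1.5 -5. ] [-3.4 -9.9]
-24 [-2.3 -4.7] [-5.1 -9.1]
-34 [-3.1 -4.2] [-6.6 -8.1]
-44 [-3.8 -3.6] [-7.9 -6.9]
-54 [-4.4 -2.9] [-9.  -5.4]
-64 [-4.8 -2.1] [-9.8 -3.7]
```

```bash
python3 -m jog '[[10,-2,0,0],[20,-5,0,0],[29,-10,0,0],[37,-17,0,0],[44,-25,0,0],[50,-34,0,0],[53,-43,0,0],[55.4,-53.6,0,0]]'
python3 -m jog '[[0.2,-2,0,0],[0.3,-5.2,0,0],[0.3,-8,0,0],[0.2,-10.5,0,0],[0.2,-10.5,0,0],[0.2,-10.5,0,0],[0.2,-10.5,0,0],[0.2,-10.5,0,0]]'
python3 -m jog '[[-0.3,-2.5,0,0],[-0.6,-5.2,0,0],[-1.1,-7.7,0,0],[-1.6,-10.3,0,0],[-1.6,-10.3,0,0],[-1.6,-10.3,0,0],[-1.6,-10.3,0,0],[-1.6,-10.3,0,0]]'
python3 -m jog '[[-0.7,-2.5,0,0],[-1.5,-5,0,0],[-2.4,-7.4,0,0],[-3.4,-9.9,0,0],[-3.4,-9.9,0,0],[-3.4,-9.9,0,0],[-3.4,-9.9,0,0],[-3.4,-9.9,0,0]]'
```

```text
time: 11.45
position: [0.6477, -0.0066, 0.1524]
tool_rot: [-2.487, -1.917, 0.002]
ft_force: [-6.6, -0.5, 3.2]
grip_width: 0.285
time: 12.45
position: [0.6478, -0.0169, 0.1524]
tool_rot: [-2.488, -1.917, 0.002]
ft_force: [-5.8, -0.4, 2.1]
grip_width: 0.285
time: 13.45
position: [0.6462, -0.0269, 0.1524]
tool_rot: [-2.487, -1.917, 0.001]
ft_force: [-5.5, 0.1, 2.5]
grip_width: 0.282
time: 14.45
position: [0.643, -0.0365, 0.1524]
tool_rot: [-2.487, -1.917, 0.0]
ft_force: [-5.3, 2.3, 2.2]
grip_width: 0.283
```

Loose swing; the tangential force is about 0 and there's 5.5 N of inward radial force, so I'm roughly 2 mm too far out. I'll correct by -2 mm in x and continue.

```bash
python3 -m jog '[[-2,-2.4,0,0],[-4.3,-4.7,0,0],[-5.6,-7,0,0],[-7.1,-9.1,0,0],[-7.1,-9.1,0,0],[-7.1,-9.1,0,0],[-7.1,-9.1,0,0],[-7.1,-9.1,0,0]]'
python3 -m jog '[[-1.5,-2.1,0,0],[-3.1,-4.2,0,0],[-4.8,-6.2,0,0],[-6.6,-8.1,0,0],[-6.6,-8.1,0,0],[-6.6,-8.1,0,0],[-6.6,-8.1,0,0],[-6.6,-8.1,0,0]]'
python3 -m jog '[[-1.9,-1.8,0,0],[-3.8,-3.6,0,0],[-5.8,-5.3,0,0],[-7.9,-6.9,0,0],[-7.9,-6.9,0,0],[-7.9,-6.9,0,0],[-7.9,-6.9,0,0],[-7.9,-6.9,0,0]]'
python3 - <<'E'
from circ import *
for i in range(14):
  a0=-54-10*i;f=lambda s:60*np.array([np.cos(np.radians(a0-s))-np.cos(np.radians(a0)),np.sin(np.radians(a0-s))-np.sin(np.radians(a0))])
  print(a0,f(5).round(1),f(10).round(1))
E
```

```text
time: 15.45
position: [0.6368, -0.0467, 0.1526]
tool_rot: [2.488, 1.916, 0.0]
ft_force: [0.2, -0.7, -1.2]
grip_width: 0.288
time: 16.45
position: [0.63, -0.0547, 0.1526]
tool_rot: [2.489, 1.917, 0.0]
ft_force: [1.0, -2.0, -0.0]
grip_width: 0.287
time: 17.45
position: [0.622, -0.0614, 0.1526]
tool_rot: [2.489, 1.917, -0.0]
ft_force: [1.5, -2.5, 0.5]
grip_width: 0.286
-54 [-4.4 -2.9] [-9.  -5.4]
-64 [-4.8 -2.1] [-9.8 -3.7]
-74 [-5.1 -1.2] [-10.3  -2. ]
-84 [-5.2 -0.3] [-10.5  -0.2]
-94 [-5.2  0.6] [-10.3   1.6]
-104 [-5.   1.5] [-9.9  3.4]
-114 [-4.7  2.3] [-9.1  5.1]
-124 [-4.2  3.1] [-8.1  6.6]
-134 [-3.6  3.8] [-6.9  7.9]
-144 [-2.9  4.4] [-5.4  9. ]
-154 [-2.1  4.8] [-3.7  9.8]
-164 [-1.2  5.1] [-2.  10.3]
-174 [-0.3  5.2] [-0.2 10.5]
-184 [0.6 5.2] [ 1.6 10.3]
```

```bash
python3 -m jog '[[-2.2,-2.2,0,0],[-4.4,-3.9,0,0],[-6.7,-5.2,0,0],[-9,-6.4,0,0],[-9,-6.4,0,0],[-9,-6.4,0,0],[-9,-6.4,0,0],[-9,-6.4,0,0]]'
python3 -m jog '[[-2.4,-1.1,0,0],[-4.8,-2.1,0,0],[-7.3,-3,0,0],[-9.8,-3.7,0,0],[-9.8,-3.7,0,0],[-9.8,-3.7,0,0],[-9.8,-3.7,0,0],[-9.8,-3.7,0,0]]'
python3 -m jog '[[-2.5,-0.6,0,0],[-5.1,-1.2,0,0],[-7.7,-1.7,0,0],[-10.3,-2,0,0],[-10.3,-2,0,0],[-10.3,-2,0,0],[-10.3,-2,0,0],[-10.3,-2,0,0]]'
python3 -m jog '[[-2.6,-0.2,0,0],[-5.2,-0.3,0,0],[-7.9,-0.3,0,0],[-10.5,-0.2,0,0],[-10.5,-0.2,0,0],[-10.5,-0.2,0,0],[-10.5,-0.2,0,0],[-10.5,-0.2,0,0]]'
```

```text
time: 18.45
position: [0.6128, -0.0672, 0.1525]
tool_rot: [-2.488, -1.917, 0.0]
ft_force: [-0.9, 1.0, 1.7]
grip_width: 0.286
time: 19.45
position: [0.603, -0.071, 0.1525]
tool_rot: [-2.488, -1.917, 0.0]
ft_force: [-1.0, 3.7, 0.1]
grip_width: 0.285
time: 20.45
position: [0.5925, -0.0729, 0.1525]
tool_rot: [-2.488, -1.917, 0.0]
ft_force: [-1.2, 5.1, -0.6]
grip_width: 0.284
time: 21.45
position: [0.5823, -0.0729, 0.1525]
tool_rot: [-2.488, -1.918, -0.001]
ft_force: [0.4, 6.0, -1.3]
grip_width: 0.287
```

```bash
python3 -m jog '[[-2.6,0.8,0,0],[-5.2,2,0,0],[-7.8,2.6,0,0],[-10.3,3.2,0,0],[-10.3,3.2,0,0],[-10.3,3.2,0,0],[-10.3,3.2,0,0],[-10.3,3.2,0,0]]'
python3 -m jog '[[-2.5,0.7,0,0],[-5,1.5,0,0],[-7.5,2.4,0,0],[-9.9,3.4,0,0],[-9.9,3.4,0,0],[-9.9,3.4,0,0],[-9.9,3.4,0,0],[-9.9,3.4,0,0]]'
python3 -m jog '[[-2.4,1.1,0,0],[-4.7,2.3,0,0],[-6.9,3.7,0,0],[-9.1,5.1,0,0],[-9.1,5.1,0,0],[-9.1,5.1,0,0],[-9.1,5.1,0,0],[-9.1,5.1,0,0]]'
python3 -m jog '[[-2.1,1.5,0,0],[-4.2,3.1,0,0],[-6.2,4.8,0,0],[-8.1,6.6,0,0],[-8.1,6.6,0,0],[-8.1,6.6,0,0],[-8.1,6.6,0,0],[-8.1,6.6,0,0]]'
```

```text
time: 22.45
position: [0.572, -0.0708, 0.1526]
tool_rot: [2.489, 1.917, -0.001]
ft_force: [-0.1, 1.9, -0.5]
grip_width: 0.291
time: 23.45
position: [0.5621, -0.0671, 0.1525]
tool_rot: [-2.489, -1.917, 0.0]
ft_force: [0.6, 0.8, -0.6]
grip_width: 0.288
time: 24.45
position: [0.5531, -0.0619, 0.1526]
tool_rot: [-2.489, -1.917, 0.0]
ft_force: [-0.0, 0.8, -1.2]
grip_width: 0.289
time: 25.45
position: [0.545, -0.0552, 0.1526]
tool_rot: [-2.489, -1.917, -0.0]
ft_force: [1.8, 1.3, -2.0]
grip_width: 0.286
```

```bash
python3 -m jog '[[-1.8,1.9,0,0],[-3.6,3.8,0,0],[-5.3,5.8,0,0],[-6.9,7.9,0,0],[-6.9,7.9,0,0],[-6.9,7.9,0,0],[-6.9,7.9,0,0],[-6.9,7.9,0,0]]'
python3 -m jog '[[-1.5,2.2,0,0],[-2.9,4.4,0,0],[-4.2,6.7,0,0],[-5.4,9,0,0],[-5.4,9,0,0],[-5.4,9,0,0],[-5.4,9,0,0],[-5.4,9,0,0]]'
python3 -m jog '[[-1.1,2.4,0,0],[-2.1,4.8,0,0],[-3,7.3,0,0],[-3.7,9.8,0,0],[-3.7,9.8,0,0],[-3.7,9.8,0,0],[-3.7,9.8,0,0],[-3.7,9.8,0,0]]'
```

```text
time: 26.45
position: [0.5407, -0.0507, 0.1527]
tool_rot: [2.486, 1.91, 0.005]
ft_force: [10.5, -5.2, -8.7]
grip_width: 0.287
time: 27.45
position: [0.5351, -0.0426, 0.1527]
tool_rot: [2.486, 1.909, 0.003]
ft_force: [10.2, -7.2, -8.4]
grip_width: 0.284
time: 28.45
position: [0.531, -0.0338, 0.1527]
tool_rot: [2.486, 1.908, 0.001]
ft_force: [8.9, -7.7, -7.1]
grip_width: 0.29
```

Caught during the call ending at 26.45 s. I'll fit the circle and get the angles from the measured positions.

Run:
```python
import numpy as np
from scipy.optimize import least_squares
P=np.array([[.5929,.0471],[.6477,-.0066],[.6478,-.0169],[.6462,-.0269],[.643,-.0365],[.6368,-.0467],[.63,-.0547],[.622,-.0614],[.6128,-.0672],[.603,-.071],[.5925,-.0729],[.5823,-.0729],[.572,-.0708],[.5621,-.0671],[.5531,-.0619],[.545,-.0552],[.5407,-.0507],[.5351,-.0426],[.531,-.0338]])
F=np.array([[-.5,-.5],[-6.6,-.5],[-5.8,-.4],[-5.5,.1],[-5.3,2.3],[.2,-.7],[1,-2],[1.5,-2.5],[-.9,1],[-1,3.7],[-1.2,5.1],[.4,6],[-.1,1.9],[.6,.8],[0,.8],[1.8,1.3],[10.5,-5.2],[10.2,-7.2],[8.9,-7.7]])
f=lambda p:np.hypot(*(P-p[:2]).T)-.06
p=least_squares(f,[.587,-.014]).x;print(p,(f(p)*1000).round(1))
d=P-p;a=np.degrees(np.unwrap(np.arctan2(d[:,1],d[:,0])));u=d/np.hypot(*d.T)[:,None]
t=np.c_[u[:,1],-u[:,0]]
print(a.round(1));print("Ft",(F*t).sum(1).round(1),"Fr",(F*u).sum(1).round(1))
```

```text
[ 0.5875522  -0.01286108] [ 0.2  0.5  0.4  0.3  0.3 -0.2 -0.4 -0.5 -0.1  0.2  0.2  0.3 -0.  -0.1
 -0.1  0.   0.2  0.3  0.3]
[  84.9    5.9   -3.8  -13.5  -23.1  -34.5  -44.6  -54.6  -65.1  -75.1
  -85.3  -95.  -105.  -115.1 -125.1 -135.1 -141.1 -150.4 -159.7]
Ft [ -0.5  -0.2   0.8   1.2  -0.    0.5   0.7   0.2   0.4   0.    0.8   0.1
   0.6  -0.2   0.5  -0.3 -10.6 -11.3 -10.3] Fr [-0.5 -6.6 -5.8 -5.4 -5.8  0.6  2.1  2.9 -1.3 -3.8 -5.2 -6.  -1.8 -1.
 -0.7 -2.2 -4.9 -5.3 -5.7]
```

Circle fit residuals are within 0.5 mm, centre (587.5,-12.9) mm. The catch lies between -135.1° and -141.1°, so take -138°. The target measured angle is -858°. Work out quarter-turn rows from the commanded -165°.

Run:
```python
import numpy as np
P=lambda a:60*np.array([np.cos(np.radians(a)),np.sin(np.radians(a))])
c=np.array([-58.6,-15.7])
for q in range(5):
    print(q,[(P(-165-90*q-11.25*k)-(c if q==0 else P(-165-90*q))).round().astype(int).tolist() for k in range(1,9)], (P(-255-90*q)-P(-165-90*q)).round(1))
```

```text
0 [[-1, 12], [-1, 24], [2, 35], [7, 46], [13, 55], [22, 63], [32, 70], [43, 74]] [42.4 73.5]
1 [[12, 2], [23, 2], [35, -1], [46, -6], [55, -13], [63, -21], [69, -31], [73, -42]] [ 73.5 -42.4]
2 [[2, -12], [2, -23], [-1, -35], [-6, -46], [-13, -55], [-21, -63], [-31, -69], [-42, -73]] [-42.4 -73.5]
3 [[-12, -2], [-23, -2], [-35, 1], [-46, 6], [-55, 13], [-63, 21], [-69, 31], [-73, 42]] [-73.5  42.4]
4 [[-2, 12], [-2, 23], [1, 35], [6, 46], [13, 55], [21, 63], [31, 69], [42, 73]] [42.4 73.5]
```

```bash
python3 -m jog '[[-1,12,0,0],[-1,24,0,0],[2,35,0,0],[7,46,0,0],[13,55,0,0],[22,63,0,0],[32,70,0,0],[43,73.7,0,0]]'
python3 -m jog '[[12,2,0,0],[23,2,0,0],[35,-1,0,0],[46,-6,0,0],[55,-13,0,0],[63,-21,0,0],[69,-31,0,0],[73.5,-42.4,0,0]]'
python3 -c "
from bench import *
print(get_state()['joint_positions'])"
```

```text
time: 29.45
position: [0.5676, 0.0438, 0.1524]
tool_rot: [-2.487, -1.915, 0.017]
ft_force: [-12.5, -0.5, 7.4]
grip_width: 0.288
time: 30.45
position: [0.643, 0.0101, 0.1526]
tool_rot: [-2.476, -1.919, -0.002]
ft_force: [-4.2, 10.9, 0.2]
grip_width: 0.287
[ 0.53538629  0.4573244  -0.77385674  1.53340586  0.31775094  1.28716327
 -0.52937842]
```

```bash
python3 -m jog '[[2,-12,0,0],[2,-23,0,0],[-1,-35,0,0],[-6,-46,0,0],[-13,-55,0,0],[-21,-63,0,0],[-31,-69,0,0],[-42.4,-73.5,0,0]]'
python3 -m jog '[[-12,-2,0,0],[-23,-2,0,0],[-35,1,0,0],[-46,6,0,0],[-55,13,0,0],[-63,21,0,0],[-69,31,0,0],[-73.5,42.4,0,0]]'
python3 -m jog '[[-2,12,0,0],[-2,23,0,0],[1,35,0,0],[6,46,0,0],[13,55,0,0],[21,63,0,0],[31,69,0,0],[42.4,73.5,0,0]]'
python3 -m jog '[[12,2,0,0],[23,2,0,0],[35,-1,0,0],[46,-6,0,0],[55,-13,0,0],[63,-21,0,0],[69,-31,0,0],[73.5,-42.4,0,0]]'
python3 -m jog '[[2,-12,0,0],[2,-23,0,0],[-1,-35,0,0],[-6,-46,0,0],[-13,-55,0,0],[-21,-63,0,0],[-31,-69,0,0],[-42.4,-73.5,0,0]]'
python3 - <<'E'
from bench import *
import numpy as np
s=get_state();d=s["position"][:2]-np.array([.58755,-.01286]);print(np.degrees(np.arctan2(d[1],d[0])),np.hypot(*d),s["joint_positions"])
P=lambda a:60*np.array([np.cos(np.radians(a)),np.sin(np.radians(a))])
print([(P(-795-7.5*k)-P(-795)).round(1).tolist() for k in range(1,9)])
E
```

```text
time: 31.45
position: [0.6064, -0.0694, 0.1528]
tool_rot: [2.485, 1.917, 0.013]
ft_force: [11.7, 3.1, -8.3]
grip_width: 0.284
time: 32.45
position: [0.5312, -0.0342, 0.1527]
tool_rot: [2.486, 1.907, -0.001]
ft_force: [7.9, -10.2, -6.9]
grip_width: 0.292
time: 33.45
position: [0.5675, 0.0439, 0.1524]
tool_rot: [-2.487, -1.915, 0.017]
ft_force: [-12.6, -1.6, 7.7]
grip_width: 0.29
time: 34.45
position: [0.643, 0.0101, 0.1526]
tool_rot: [-2.476, -1.919, -0.002]
ft_force: [-4.7, 11.4, -0.1]
grip_width: 0.287
time: 35.45
position: [0.6064, -0.0694, 0.1528]
tool_rot: [2.485, 1.917, 0.013]
ft_force: [11.1, 3.0, -8.4]
grip_width: 0.288
-71.5436122362997 0.05960089068749153 [ 0.71730783  0.37751311 -0.79817534  1.63010321  0.27996947  1.24477226
 -0.39073253]
[[-7.7, -1.5], [-15.5, -2.0], [-23.4, -1.5], [-31.1, -0.0], [-38.5, 2.5], [-45.5, 6.0], [-52.1, 10.4], [-58.0, 15.5]]
```

Count: now at -791.5°. 66.5° remain to -858°.

```bash
python3 -m jog '[[-7.7,-1.5,0,0],[-15.5,-2,0,0],[-23.4,-1.5,0,0],[-31.1,0,0,0],[-38.5,2.5,0,0],[-45.5,6,0,0],[-52.1,10.4,0,0],[-58,15.5,0,0]]'
python3 -m jog '[[0,0,0,0],[0,0,0,0],[0,0,0,0],[0,0,0,0],[0,0,0,0],[0,0,0,0],[0,0,0,0],[0,0,0,0]]'
python3 - <<'E'
from bench import *
import numpy as np
s=get_state();d=s["position"][:2]-np.array([.58755,-.01286]);a=np.degrees(np.arctan2(d[1],d[0]));print(a,np.hypot(*d),s["ft_force"])
P=lambda a:60*np.array([np.cos(np.radians(a)),np.sin(np.radians(a))])
print(-138-a,(P(-138)-P(a)).round(1))
E
```

```text
time: 36.45
position: [0.548, -0.0581, 0.1528]
tool_rot: [2.485, 1.91, 0.007]
ft_force: [11.3, -4.3, -9.9]
grip_width: 0.289
time: 37.45
position: [0.5472, -0.0574, 0.1527]
tool_rot: [2.486, 1.912, 0.004]
ft_force: [7.9, -2.5, -7.3]
grip_width: 0.289
-132.21733397060171 0.060095074173243196 [ 7.89293851 -2.47776098 -7.30461798]
-5.7826660293982854 [-4.3  4.3]
```

```bash
python3 -m jog '[[-1.5,1.5,0,0],[-3,3,0,0],[-4.2,4.2,0,0],[-4.8,4.8,0,0],[-4.8,4.8,0,0],[-4.8,4.8,0,0],[-4.8,4.8,0,0],[-4.8,4.8,0,0]]'
python3 - <<'E'
from bench import *
import numpy as np
s=get_state();d=s["position"][:2]-np.array([.58755,-.01286]);a=np.degrees(np.arctan2(d[1],d[0]));print(a,np.hypot(*d),s["ft_force"])
E
```

```text
time: 38.45
position: [0.5433, -0.0537, 0.1527]
tool_rot: [2.485, 1.91, 0.006]
ft_force: [11.0, -3.6, -9.4]
grip_width: 0.29
-137.34645523962806 0.060223582073176865 [11.03135533 -3.59851893 -9.3886092 ]
```

At -137.3° (-857.3° in all), i.e. two turns from the catch within the ±3° catch uncertainty. Relieve the load, open, rise and move off.

```bash
python3 -m jog '[[1,-1,0,0],[2,-2,0,0],[3,-3,0,0],[3,-3,0,0],[3,-3,0,0],[3,-3,0,0],[3,-3,0,0],[3,-3,0,0]]'
python3 -m jog '[[0,0,0,0],[0,0,0,0],[0,0,0,0],[0,0,0,0],[0,0,0,0],[0,0,0,0],[0,0,0,0],[0,0,0,0]]' 1
python3 -m jog '[[0,0,10,0],[0,0,30,0],[0,0,60,0],[0,0,90,0],[0,-40,110,0],[0,-90,120,0],[0,-140,120,0],[0,-190,120,0]]'
python3 -m jog '[[0,-30,0,0],[0,-60,0,0],[0,-80,0,0],[0,-80,0,0],[0,-80,0,0],[0,-80,0,0],[0,-80,0,0],[0,-80,0,0]]'
python3 - <<'E'
from h import *
t=get_image("top");c=get_image("scene")
cv2.imwrite("pics/t3.png",np.hstack([cv2.resize(i,(400,400),interpolation=cv2.INTER_CUBIC) for i in (t["image"][180:300,250:370,::-1],c["image"][200:320,270:390,::-1])]))
E
```

```text
time: 39.45
position: [0.5437, -0.054, 0.1527]
tool_rot: [2.488, 1.916, 0.001]
ft_force: [5.0, -2.0, -5.1]
grip_width: 0.285
time: 40.45
position: [0.5433, -0.0535, 0.1526]
tool_rot: [2.489, 1.917, 0.0]
ft_force: [0.4, 0.3, 0.2]
grip_width: 0.988
time: 41.45
position: [0.5436, -0.2452, 0.2748]
tool_rot: [2.487, 1.916, 0.002]
ft_force: [1.0, -0.1, -0.3]
grip_width: 1.0
time: 42.45
position: [0.5434, -0.3231, 0.2727]
tool_rot: [2.488, 1.918, -0.0]
ft_force: [0.2, 0.0, -0.9]
grip_width: 1.0
```

View pics/t3.png

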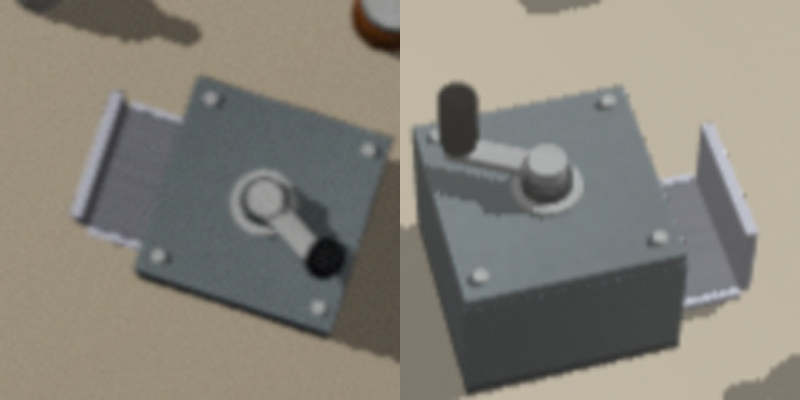

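The tray plate is unmoved, with its corner still at crop (113,92). The knob is free at full-image (347.5,257.4) and the glue and jar are in place. One number check, then hand in.

Run:
```python
from h import *
t=get_image("top")
k=ray(t,(347.5,257.4),.188)[:2];h=ray(t,(329.8,239.5),.14)[:2];d=k-h;print(np.hypot(*d),np.degrees(np.arctan2(d[1],d[0])))
a=ray(t,(283.9,207.6),.08);b=ray(t,(250+78/3.333,180+215/3.333),.08);n=np.array([.25,.968]);print("plate",((a+b)[:2]/2-[.5875,-.0129])@n)
print(close_job())
```

```text
0.05959735725743683 -138.41533815523607
plate 0.1305652810786908
the job is handed in; nothing more can be done
None
```

I slid the tray in until it rested on its stop, then gave the crank two full clockwise turns from the catch, let go, and handed the job in at about 42.5 s. No verdict came back.

- **Tray:** The force rose at about 8 N per mm up to 10.5 N with the tool nearly still, which matches the end stop. In the top view the plate is 131–133 mm from the crank axis, against 135 mm when home; 2–4 mm is at or slightly above the camera calibration error.
- **Crank:** The screw caught between -135° and -141° (taken as -138°) after about 0.62 turn of slack. I stopped at -857.3° by the arm's reading, 719.3° past the assumed catch, so two turns to within about 3°. After release the camera showed the knob at -138.4°, which agrees.
- **Rest of the table:** The nearby glue and jar appeared undisturbed in the last picture. I did not check the other bystanders again; the arm only crossed the table well above them, apart from working close to the glue bottle. It ended clear of everything, with the force near zero.

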